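Change over the pull-out spice tray

ROBOT

A 6-joint arm with a two-finger parallel gripper is mounted at the origin on the work surface; the furniture and walls round the work are solid. World frame = base frame: x ahead of the robot, y to its left, z up, the work surface at z = 0. Lengths are in m, angles in rad, forces in N, time in s.
With the tool pointing down it reaches from about 0.4 to 0.825 m from the base axis. Payload 7 kg.
Tool frame: the origin (TCP) lies on the mounting face of the last link; the fingertips stand 178 mm ahead of it and the grasp point (between the pads) lies 159 mm ahead of it (env.grasp_offset is the z of the grasp point in the tool frame, in m); z points along the fingers, y is the line along which they close (so a half turn about z gives the same grasp; the last joint's range is limited). The gripper opens to 88 mm and grips with 3 to 60 N. Pads are 19 mm wide; open, the fingers measure 130 mm over their backs; the gripper's body (78 mm by 193 mm) begins 47 mm behind the grasp point.
Start: joints at [-0.963, 0.359, 0.012, 0, -1.224, -0.288], TCP at [0.212, -0.641, 0.405] pointing down, gripper open.
Joint ranges: [-3.07, 3.07], [-1.43, 2.12], [-1.02, 1.25], [-3.03, 1.67], [-3.05, -0], [-3.03, 3.03]. Speed limits (rad/s): [2.39, 2.39, 3.01, 3.14, 3.14, 3.14].

INTERFACE

Orientations are given as a 3x3 rotation matrix whose columns are the frame's x, y, z axes.
In Python, from cell import env gives the robot as it stands.
- The arm moves only by the tool move_arm, never from a script. Its argument "commands" is text: rows parted by semicolons, each of 6 numbers parted by spaces: the shift along the world's x, y, z in mm, then the turn, a rotation vector about the world's x, y, z in rad. A call has exactly 8 rows; each row is the pose to reach, as a shift and turn from the pose commanded when the call began; what a row does not reach only later rows make up. A row lasts 1/8 s, in which the tool goes at most 62.5 mm and 10.7 degrees, less where a joint would pass 70% of its speed; a pose out of reach is approached as far as the arm can. A call with a gripper value outside its range is refused whole. "jaw" is the finger opening in mm, from 0 to 87.6, set as the call begins (left out, the last holds). The fingers move at their own pace and stop on an object; the grip force is fixed at half the most. Time passes only in rows, so rows that repeat a pose let the fingers close, or fill a call up. It gives the time, the measured TCP pose, the force, the opening and the grip force at its end, in the units of the state.
- env.sense(): the state, without advancing time (a new reading comes with each control period).
- env.capture(name): name is "scene" or "top"; returns a dict with "color" (420x560x3 uint8, blue, green, red), "intrinsics" (3x3 intrinsics, pixels), "D" ([k1, k2, p1, p2, k3] as OpenCV has them; the pictures are not rectified), "R" (3x3) and "t" (3): a world point X has camera coordinates R X + t. Camera axes: x right, y down, z forward; pixel columns grow to the right and rows downward; lengths in m; the calibration is good to about 2 mm. A picture is of the moment at which its call begins. There is no depth.
- env.hand_in(): hands the job in; it is judged then, once.
Trained networks look in a picture, given as the dict that the camera call returned (one of the last four; its "shot" number tells which), for a name from the list of things; names that differ only in an ending like _2 or _b are one class to them, and where a whole thing is asked for, a point or a joint stands for the part that bears it (a point fixed in the world has none). Each returns a list of dicts, best first, with "confidence" (0 to 1); they miss things now and then, are a little off and sometimes report something else, mostly with a low value. They report only what shows in the picture. A call takes as long as a camera call.
- env.silhouettes(picture, target): "mask" (420x560 bool, what is visible of it) and "box" ([left, top, right, bottom] in pixels, round what is visible of it).
The state is a dict: "clock": time; "joint_positions": joint angles; "qvel": joint speeds; "effort": joint torques, N m; "eef_pos": TCP position; "orientation": TCP orientation; "force": force on the tool from outside, world axes, zero at the start; "wrist_torque": the same for the moment, N m; "finger_gap": finger opening in m; "finger_force": force on a finger pad.
Only numpy, scipy, OpenCV 4.12 (cv2) and the standard library are available. Lean on these libraries where they do the work, as an engineer would, in place of code of your own. Each camera call takes 0.05 s, during which the arm holds its last target. There are 200 camera calls.

TASK

The old dark pull-out spice tray is being replaced by the new pale one. Move the four spice containers across so that each stands upright in its own bay of the new tray, in the same order counted from the pull knob (the one next to the old knob goes next to the new knob, and so on; the trays may point in different directions). Set each one down on the bay's floor, without dropping it or tipping any over.

Things in the scene. Friction and masses are not known exactly. Their poses are not given: they have to be found in the camera images.
- slim_jar_mid (a point): the slim spice jar: clear plastic with a black cap, upright, 41 mm in diameter, 105 mm tall. This point is at its centre, 52 mm above its underside; z points up out of its top
- cork_jar_mid (a point): the corked jar: round clear glass (the glass hardly shows) full of green herbs, with a cork stopper, 60 mm in diameter, 121 mm tall with the cork; the glass body to grip ends about 100 mm up. This point is at its centre, 60 mm above its underside; z points up out of its top
- short_tin_mid (a point): the shorter of the two round tins in the row, pink with a pink press-on lid, 55 mm in diameter, 72 mm tall. This point is at its centre, 36 mm above its underside; z points up out of its top
- wide_tin_mid (a point): the taller and wider of the two round tins in the row, with an orange press-on lid, 61 mm in diameter, 81 mm tall. This point is at its centre, 40 mm above its underside; z points up out of its top
- slim_jar_block: cork block fixed in the old tray, 75 x 79 x 12 mm, whose round through hole fits the slim jar with 2.5 mm to spare all round; at the start that container stands in it, on the floor of the old tray. The block stays there and so still marks the place afterwards. Origin: centre of its underside, under the middle of the hole, z up
- cork_jar_block: cork block fixed in the old tray, 75 x 79 x 12 mm, whose round through hole fits the cork jar with 2.5 mm to spare all round; at the start that container stands in it, on the floor of the old tray. The block stays there and so still marks the place afterwards. Origin: centre of its underside, under the middle of the hole, z up
- short_tin_block: cork block fixed in the old tray, 75 x 79 x 12 mm, whose round through hole fits the short tin with 2.5 mm to spare all round; at the start that container stands in it, on the floor of the old tray. The block stays there and so still marks the place afterwards. Origin: centre of its underside, under the middle of the hole, z up
- wide_tin_block: cork block fixed in the old tray, 75 x 79 x 12 mm, whose round through hole fits the wide tin with 2.5 mm to spare all round; at the start that container stands in it, on the floor of the old tray. The block stays there and so still marks the place afterwards. Origin: centre of its underside, under the middle of the hole, z up
- old_tray: The old, dark wood pull-out spice tray, fixed, 86 wide, 18 high; one end has a 52 high face plate (inner side y=+158) with a round pull knob (to y=+196), the other is plain (y=-164). Origin: underside, mid-row; z up, y towards the knob. Floor 5 up; places at x=0, y=+120 (first, at the knob), +40, -40, -120. Holds the containers in cork blocks at the start. All in mm
- new_tray: The new, pale wood pull-out spice tray, fixed, 86 wide, 18 high; one end has a 52 high face plate (inner side y=+158) with a round pull knob (to y=+196), the other is plain (y=-164). Origin: underside, mid-row; z up, y towards the knob. Floor 5 up; places at x=0, y=+120 (first, at the knob), +40, -40, -120. Empty; 4 mm cross walls 17 high make 4 bays, 76 square inside. All in mm

How it is judged:
By the outcome, as a careful person would: the job done as asked, in the order asked, and still so for the second after the job is handed in, with the robot touching nothing.
It also fails if it takes over 125 s, if anything falls off the work surface, if the arm or the gripper's body presses on something with over 40 N, if the wrist force passes 120 N, or if a joint passes its speed limit or range.

## Working session

There is one attempt and no reset: what is moved stays moved. The work goes in short steps, Python scripts to look and compute and a tool call to move; the robot and the scene stay as the last step left them, time stands still between calls to the robot, and variables do not carry over. Pictures are saved under pics/ and viewed, at most 14 in all, crops included, and the job is handed in when it is done.

Besides the shell and the picture viewer there is one more tool, called after "Request:" as name(argument=value, ...), one argument or row to a line, values as JSON. move_arm: Moves the arm, as the interface text tells. Its arguments: {"type":"object","properties":{"commands":{"type":"string"},"jaw":{"type":"number"}},"required":["commands"]}

```bash
mkdir -p pics; ls; python3 - <<'E'
from cell import env
import cv2,numpy as np
names=["slim_jar_mid","cork_jar_mid","short_tin_mid","wide_tin_mid","slim_jar_block","cork_jar_block","short_tin_block","wide_tin_block","old_tray","new_tray"]
for c in ("scene","top"):
    p=env.capture(c); cv2.imwrite(f"pics/{c}0.png",p["color"])
    print(c,p["intrinsics"].round(1).tolist(),np.round(p["D"],3),(-p["R"].T@p["t"]).round(3))
    for n in names:
        for d in env.silhouettes(p,n)[:2]: print(n,round(d["confidence"],2),np.round(d["box"]),d["mask"].sum())
s=env.sense();print(s["clock"],s["eef_pos"],s["orientation"])
E
```

```text
pics
scene [[470.9, 0.0, 282.9], [0.0, 470.9, 203.1], [0.0, 0.0, 1.0]] [-0.151  0.     0.     0.     0.   ] [-0.261 -0.037  1.112]
slim_jar_mid 0.68 [236. 172. 246. 199.] 226
cork_jar_mid 0.95 [178. 187. 200. 223.] 709
short_tin_mid 0.71 [150. 200. 174. 226.] 502
slim_jar_block 0.48 [231. 193. 236. 207.] 107
cork_jar_block 0.62 [178. 202. 207. 226.] 131
short_tin_block 0.81 [148. 212. 176. 236.] 217
wide_tin_block 0.53 [199. 190. 236. 221.] 220
old_tray 0.65 [138. 204. 237. 241.] 621
new_tray 0.65 [330. 170. 398. 268.] 3160
top [[511.7, 0.0, 279.2], [0.0, 511.7, 209.6], [0.0, 0.0, 1.0]] [-0.073  0.     0.     0.     0.   ] [0.228 0.01  1.306]
slim_jar_mid 0.73 [224. 191. 249. 217.] 387
cork_jar_mid 0.76 [161. 212. 189. 240.] 557
short_tin_mid 0.69 [135. 223. 160. 254.] 532
short_tin_mid 0.65 [194. 202. 225. 243.] 297
wide_tin_mid 0.91 [191. 202. 219. 228.] 586
slim_jar_block 0.97 [221. 190. 256. 220.] 437
cork_jar_block 0.68 [158. 210. 196. 248.] 296
short_tin_block 0.55 [139. 221. 168. 262.] 315
wide_tin_block 0.63 [196. 202. 226. 239.] 337
old_tray 0.94 [120. 186. 260. 268.] 764
old_tray 0.44 [193. 201. 227. 239.] 277
new_tray 0.81 [333. 156. 408. 291.] 4322
1.1 [ 0.21218186 -0.6407697   0.40465676] [[-9.49290652e-01 -3.14399837e-01  4.69413467e-06]
 [-3.14399837e-01  9.49290652e-01  7.62722395e-06]
 [-6.85409613e-06  5.76461722e-06 -1.00000000e+00]]
```

View pics/top0.png

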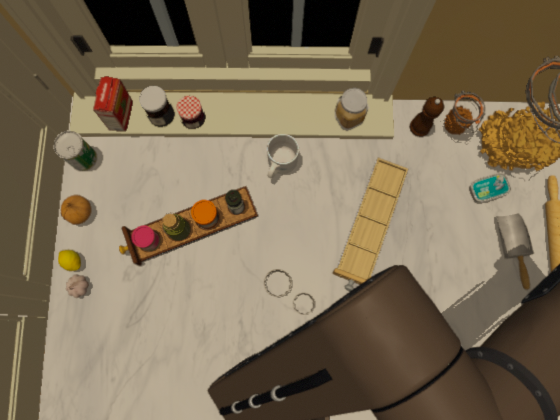

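View pics/scene0.png

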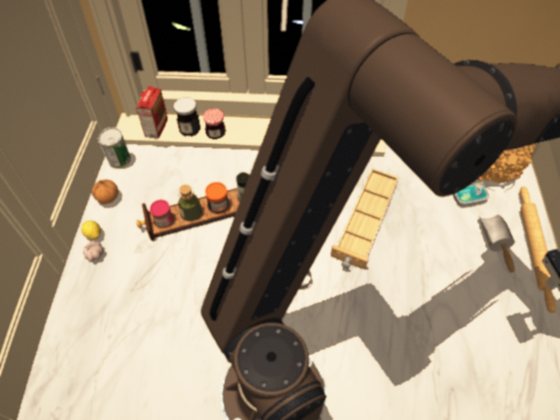

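```bash
cat > h.py <<'E'
from cell import env
import cv2,numpy as np
from scipy.optimize import minimize
def proj(p,X):
    return cv2.projectPoints(np.float64(X).reshape(-1,1,3),cv2.Rodrigues(p["R"])[0],p["t"],p["intrinsics"],np.float64(p["D"]))[0].reshape(-1,2)
def box(x0,x1,y0,y1,z0,z1): return np.array([[x,y,z] for x in(x0,x1) for y in(y0,y1) for z in(z0,z1)])/1e3
def cyl(x,y,r,z0,z1):
    a=np.linspace(0,6.283,40)[:-1]; return np.array([[x+r*np.cos(t),y+r*np.sin(t),z] for t in a for z in(z0,z1)])/1e3
TRAY=[box(-43,43,-164,158,0,18),box(-43,43,158,165,0,52),box(-9,9,165,196,22,40)]
def place(P,q):
    c,s=np.cos(q[2]),np.sin(q[2]); return P@np.array([[c,s,0],[-s,c,0],[0,0,1]])+[q[0],q[1],0]
def render(p,parts,q,S=4):
    m=np.zeros((420*S,560*S),np.uint8)
    for P in parts:
        h=cv2.convexHull(np.float32((proj(p,place(P,q))+.5)*S)); cv2.fillConvexPoly(m,np.int32(h.round()),1)
    return m.astype(bool)
def up(m,S=4): return cv2.resize(np.uint8(m)*255,None,fx=S,fy=S,interpolation=cv2.INTER_LINEAR)>127
def best(p,n):
    r=env.silhouettes(p,n); return r[0]["mask"] if r else np.zeros((420,560),bool)
def ray(p,uv,z):
    d=cv2.undistortPoints(np.float64([[uv]]),p["intrinsics"],np.float64(p["D"])).ravel()
    C=-p["R"].T@p["t"]; w=p["R"].T@np.array([d[0],d[1],1]); return (C+w*(z-C[2])/w[2])[:2]
def fit(views,parts,q0):
    def f(q):
        e=0
        for p,m in views:
            r=render(p,parts,q); e-=(r&m).sum()/(r|m).sum()
        return e
    b=minimize(f,q0,method="Nelder-Mead",options=dict(initial_simplex=[q0]+[np.add(q0,d) for d in([.02,0,0],[0,.02,0],[0,0,.12])],xatol=1e-4,fatol=1e-5))
    return b.x,b.fun
E
cat > fit.py <<'E'
from h import *
T=env.capture("top");S=env.capture("scene")
def yaw(a,b): d=a-b; return np.arctan2(-d[0],d[1])
for nm,k,e in(("new",(352,280),(393,163)),("old",(128,248),(253,202))):
    a,b=ray(T,k,.018),ray(T,e,.018); q0=[*(a+b)/2,yaw(a,b)]
    parts=TRAY
    names=["new_tray"]
    if nm=="old":
        parts=TRAY+[cyl(0,120,27.5,5,77),cyl(0,40,30,5,105),cyl(0,40,19,105,126),cyl(0,-40,30.5,5,86),cyl(0,-120,20.5,5,110)]
        names=["old_tray"]+[c+s for c in("slim_jar","cork_jar","short_tin","wide_tin") for s in("_mid","_block")]
    M=[]
    for p in(T,S):
        m=np.zeros((420,560),bool)
        for n in names:m|=best(p,n)
        m=cv2.morphologyEx(np.uint8(m),cv2.MORPH_CLOSE,np.ones((5,5)))>0
        M.append((p,up(m)))
    print(nm,np.round(q0,4))
    vs=[M[:1],M] if nm=="new" else [M[:1]]
    for v in vs:
        q,f=fit(v,parts,q0); print(len(v),q.round(4),f)
    im=cv2.resize(T["color"],None,fx=4,fy=4,interpolation=cv2.INTER_CUBIC)
    for P in parts: cv2.polylines(im,[np.int32(cv2.convexHull(np.float32((proj(T,place(P,q))+.5)*4)))],True,(255,255,0),1)
    c=(proj(T,[q[0],q[1],0.02])[0]*4).astype(int); cv2.imwrite(f"pics/fit_{nm}.png",im[max(0,c[1]-280):c[1]+280,max(0,c[0]-380):c[0]+380])
E
python3 fit.py
```

```text
new [ 0.5084 -0.2328  1.2139]
1 [ 0.5112 -0.2316  1.2045] -0.9495488911998651
2 [ 0.5115 -0.2315  1.2044] -1.8839053579660725
old [0.4896 0.2369 0.3757]
1 [0.494  0.2356 0.3936] -0.9390161462260471
```

View pics/fit_new.png

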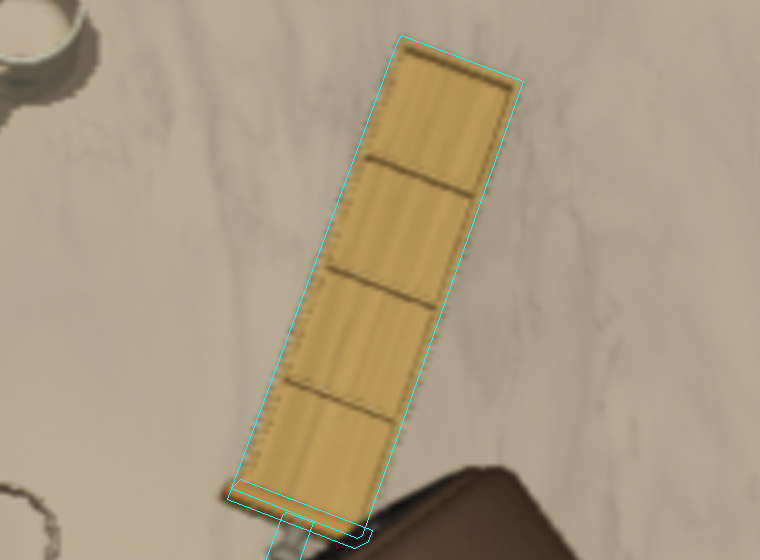

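View pics/fit_old.png

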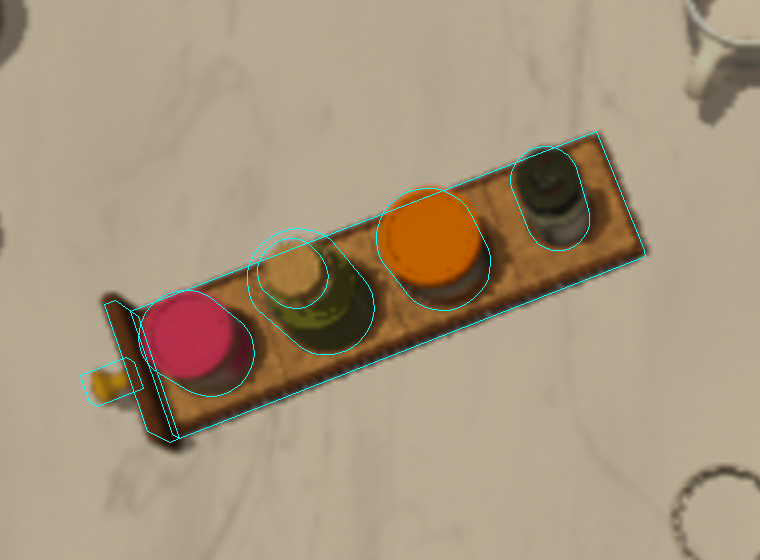

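```bash
cat > g.py <<'E'
import sys
from h import *
Q={"o":(.494,.2356,.3936),"n":(.5115,-.2315,1.2044)}
Y={"short":120,"cork":40,"wide":-40,"slim":-120}
# usage: g.py o|n name -> shift to it (xy mm, turn) and grasp z
t,n=sys.argv[1:3]; q=Q[t]
P=place(np.array([[0,Y[n]/1e3,0]]),q)[0]
s=env.sense(); p,R=s["eef_pos"],s["orientation"]
cur=np.arctan2(R[1,1],R[0,1]); tgt=q[2]+np.pi
print(P.round(4),"r",np.hypot(*P[:2]).round(3),"shift",((P-p)[:2]*1e3).round(1),"graspz",round((p[2]-.159)*1e3,1),"turn",round((tgt-cur+np.pi)%(2*np.pi)-np.pi,4),"j",np.round(s["joint_positions"],2),"clk",s["clock"],"tilt",R[:,2].round(4))
E
for n in slim wide cork short; do python3 g.py o $n|cut -d j -f1; python3 g.py n $n; done
```

```text
[0.54   0.1248 0.    ] r 0.554 shift [327.8 765.5] graspz 245.7 turn 1.6446 
[ 0.6235 -0.2745  0.    ] r 0.681 shift [411.4 366.3] graspz 245.7 turn 2.4554 j [-0.96  0.36  0.01  0.   -1.22 -0.29] clk 2.2 tilt [ 0. -0. -1.]
[0.5093 0.1987 0.    ] r 0.547 shift [297.2 839.4] graspz 245.7 turn 1.6446 
[ 0.5488 -0.2458  0.    ] r 0.601 shift [336.7 394.9] graspz 245.7 turn 2.4554 j [-0.96  0.36  0.01  0.   -1.22 -0.29] clk 2.2 tilt [ 0. -0. -1.]
[0.4787 0.2725 0.    ] r 0.551 shift [266.5 913.3] graspz 245.7 turn 1.6446 
[ 0.4742 -0.2172  0.    ] r 0.522 shift [262.  423.6] graspz 245.7 turn 2.4554 j [-0.96  0.36  0.01  0.   -1.22 -0.29] clk 2.2 tilt [ 0. -0. -1.]
[0.448  0.3464 0.    ] r 0.566 shift [235.8 987.2] graspz 245.7 turn 1.6446 
[ 0.3995 -0.1885  0.    ] r 0.442 shift [187.3 452.3] graspz 245.7 turn 2.4554 j [-0.96  0.36  0.01  0.   -1.22 -0.29] clk 2.2 tilt [ 0. -0. -1.]
```

Request:
move_arm(
  commands="20 48 0 0 0 0.1; 41 96 0 0 0 0.2; 61 143 0 0 0 0.31; 82 191 0 0 0 0.41; 102 239 0 0 0 0.51; 123 287 0 0 0 0.62; 143 335 0 0 0 0.72; 164 383 0 0 0 0.82",
  jaw=87.6,
)

```text
clock: 3.2
eef_pos: [0.3764, -0.2562, 0.405]
orientation: [[-0.415, -0.91, 0.001], [-0.91, 0.415, -0.0], [-0.0, -0.001, -1.0]]
force: [1.2, -0.2, 0.8]
finger_gap: 0.0878
finger_force: 0.0
```

Request:
move_arm(
  commands="23 55 0 0 0 0.12; 47 109 0 0 0 0.24; 70 164 0 0 0 0.35; 94 219 0 0 0 0.47; 117 273 0 0 0 0.59; 141 328 0 0 0 0.71; 164 382 0 0 0 0.8246; 164 382 0 0 0 0.8246",
)

```text
clock: 4.2
eef_pos: [0.5414, 0.1276, 0.404]
orientation: [[0.388, -0.922, -0.0], [-0.922, -0.388, -0.0], [0.0, 0.0, -1.0]]
force: [-0.5, -0.7, 0.2]
finger_gap: 0.0878
finger_force: 0.0
```

```bash
python3 g.py o slim; python3 - <<'E'
from h import *
p=env.capture("top"); c=(proj(p,[.52,.17,.1])[0]).astype(int)
cv2.imwrite("pics/a1.png",cv2.resize(p["color"][c[1]-70:c[1]+80,c[0]-110:c[0]+90],None,fx=4,fy=4))
E
```

```text
[0.54   0.1248 0.    ] r 0.554 shift [-1.4 -2.8] graspz 245.0 turn -0.0048 j [ 0.58  0.16 -0.25  0.   -1.15 -0.19] clk 4.2 tilt [-2.e-04 -3.e-04 -1.e+00]
```

Request:
move_arm(
  commands="0 0 -30 0 0 0; 0 0 -60 0 0 0; 0 0 -90 0 0 0; 0 0 -115 0 0 0; 0 0 -135 0 0 0; 0 0 -155 0 0 0; 0 0 -174 0 0 0; 0 0 -174 0 0 0",
)

```text
clock: 5.25
eef_pos: [0.5395, 0.1231, 0.2298]
orientation: [[0.382, -0.924, -0.002], [-0.924, -0.382, -0.001], [0.0, 0.003, -1.0]]
force: [-0.2, 0.6, -0.4]
finger_gap: 0.087
finger_force: 0.0
```

```bash
python3 g.py o slim; python3 - <<'E'
from h import *
p=env.capture("scene"); c=(proj(p,[.52,.17,.1])[0]).astype(int)
cv2.imwrite("pics/a2.png",cv2.resize(p["color"][c[1]-70:c[1]+80,c[0]-100:c[0]+100],None,fx=4,fy=4))
p=env.capture("top"); c=(proj(p,[.52,.17,.1])[0]).astype(int)
cv2.imwrite("pics/a3.png",cv2.resize(p["color"][c[1]-70:c[1]+80,c[0]-100:c[0]+100],None,fx=4,fy=4))
E
```

```text
[0.54   0.1248 0.    ] r 0.554 shift [0.6 1.7] graspz 70.8 turn 0.0015 j [ 0.58  0.34 -0.47 -0.   -0.76 -0.19] clk 5.25 tilt [-0.0023 -0.0013 -1.    ]
```

View pics/a2.png

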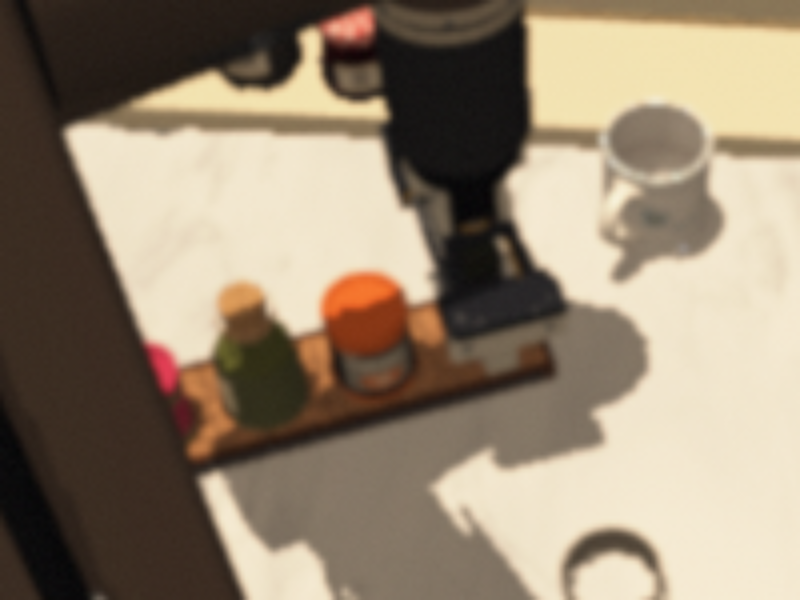

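Request:
move_arm(
  commands="0 0 0 0 0 0; 0 0 0 0 0 0; 0 0 0 0 0 0; 0 0 0 0 0 0; 0 0 0 0 0 0; 0 0 0 0 0 0; 0 0 0 0 0 0; 0 0 0 0 0 0",
  jaw=25,
)

```text
clock: 6.35
eef_pos: [0.5403, 0.1243, 0.2307]
orientation: [[0.384, -0.923, 0.0], [-0.923, -0.384, 0.0], [0.0, -0.0, -1.0]]
force: [0.5, 1.0, 1.4]
finger_gap: 0.0401
finger_force: 30.0
```

```bash
python3 g.py o slim
```

```text
[0.54   0.1248 0.    ] r 0.554 shift [-0.3  0.5] graspz 71.7 turn -0.0001 j [ 0.58  0.34 -0.47  0.   -0.76 -0.19] clk 6.35 tilt [ 3.e-04  1.e-04 -1.e+00]
```

Request:
move_arm(
  commands="0 0 10 0 0 0; 0 0 25 0 0 0; 0 0 50 0 0 0; 0 0 80 0 0 0; 0 0 110 0 0 0; 0 0 140 0 0 0; 0 0 160 0 0 0; 0 0 165 0 0 0",
)

```text
clock: 7.35
eef_pos: [0.5401, 0.1242, 0.3979]
orientation: [[0.384, -0.924, 0.003], [-0.924, -0.384, 0.002], [-0.0, -0.003, -1.0]]
force: [-0.0, -0.1, -2.0]
finger_gap: 0.0403
finger_force: 30.0
```

Request:
move_arm(
  commands="8 -40 0 0 0 0.08; 20 -95 0 0 0 0.2; 32 -150 0 0 0 0.32; 43 -205 0 0 0 0.44; 54 -260 0 0 0 0.56; 66 -315 0 0 0 0.66; 76 -365 0 0 0 0.75; 83 -399 0 0 0 0.811",
)

```text
clock: 8.35
eef_pos: [0.6229, -0.277, 0.3945]
orientation: [[0.934, -0.357, -0.002], [-0.357, -0.934, 0.0], [-0.002, 0.0, -1.0]]
force: [0.7, 1.4, -1.0]
finger_gap: 0.0405
finger_force: 30.0
```

```bash
python3 g.py n slim; python3 - <<'E'
from h import *
p=env.capture("top"); 
for d in env.silhouettes(p,"new_tray")[:1]: print(d["confidence"],d["box"])
c=(proj(p,[.55,-.2,.1])[0]).astype(int)
cv2.imwrite("pics/b1.png",cv2.resize(p["color"][c[1]-75:c[1]+75,c[0]-100:c[0]+100],None,fx=4,fy=4))
E
```

```text
[ 0.6235 -0.2745  0.    ] r 0.681 shift [0.6 2.5] graspz 235.5 turn -0.0011 j [-0.13  0.38  0.01 -0.   -1.21  1.34] clk 8.35 tilt [-1.9e-03  5.0e-04 -1.0e+00]
0.63 [372.4, 158.2, 408.0, 267.0]
```

View pics/b1.png

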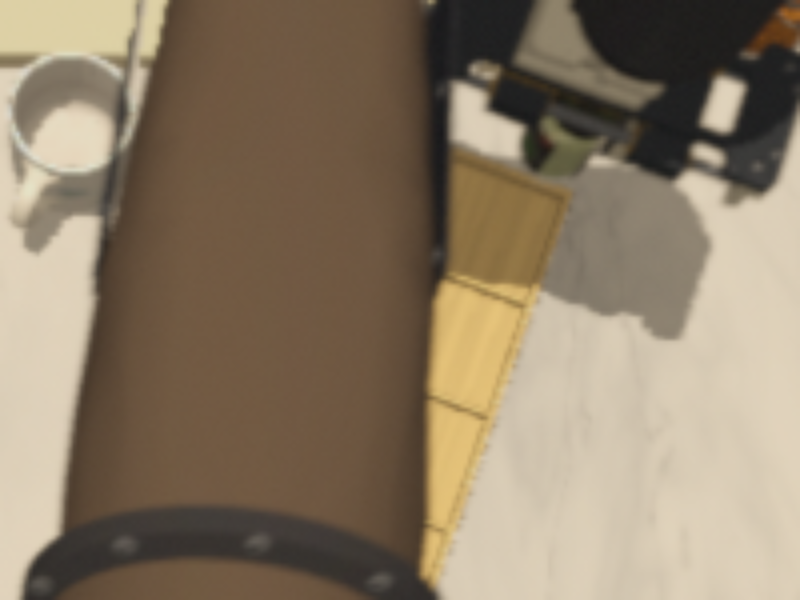

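Request:
move_arm(
  commands="0 0 -30 0 0 0; 0 0 -70 0 0 0; 0 0 -110 0 0 0; 0 0 -135 0 0 0; 0 0 -150 0 0 0; 0 0 -158 0 0 0; 0 0 -163 0 0 0; 0 0 -163 0 0 0",
)

```text
clock: 9.45
eef_pos: [0.6233, -0.2747, 0.2331]
orientation: [[0.934, -0.358, 0.001], [-0.358, -0.934, -0.0], [0.001, -0.0, -1.0]]
force: [-0.1, 1.2, -1.4]
finger_gap: 0.0405
finger_force: 30.0
```

Request:
move_arm(
  commands="0 0 -0.5 0 0 0; 0 0 -1 0 0 0; 0 0 -1.5 0 0 0; 0 0 -2 0 0 0; 0 0 -2 0 0 0; 0 0 -2 0 0 0; 0 0 -2 0 0 0; 0 0 -2 0 0 0",
)

```text
clock: 10.45
eef_pos: [0.6232, -0.2748, 0.2308]
orientation: [[0.934, -0.358, 0.0], [-0.358, -0.934, -0.0], [0.0, 0.0, -1.0]]
force: [-0.2, 0.5, 1.3]
finger_gap: 0.0403
finger_force: 30.0
```

```bash
python3 g.py n slim; python3 - <<'E'
from h import *
p=env.capture("scene");print(env.sense()["force"])
c=(proj(p,[.55,-.2,.1])[0]).astype(int)
cv2.imwrite("pics/b2.png",cv2.resize(p["color"][c[1]-75:c[1]+75,c[0]-100:c[0]+100],None,fx=4,fy=4))
E
```

```text
[ 0.6235 -0.2745  0.    ] r 0.681 shift [0.3 0.3] graspz 71.8 turn -0.0003 j [-0.13  0.51 -0.17  0.   -0.89  1.33] clk 10.45 tilt [ 2.e-04 -1.e-04 -1.e+00]
[-0.16268551  0.97365995  1.87388493]
```

View pics/b2.png

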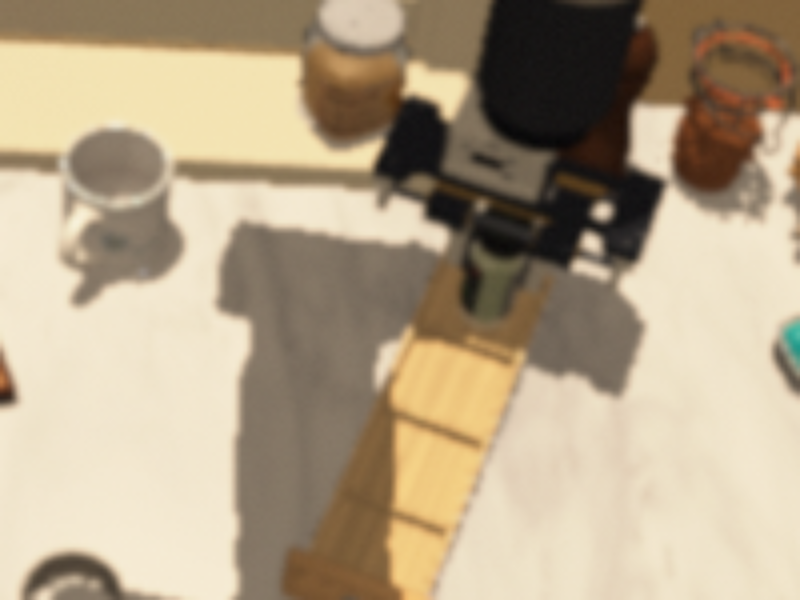

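Request:
move_arm(
  commands="0 0 0 0 0 0; 0 0 0 0 0 0; 0 0 0 0 0 0; 0 0 0 0 0 0; 0 0 0 0 0 0; 0 0 20 0 0 0; 0 0 60 0 0 0; 0 0 110 0 0 0",
  jaw=87.6,
)

```text
clock: 11.5
eef_pos: [0.6229, -0.2747, 0.3407]
orientation: [[0.934, -0.358, -0.002], [-0.358, -0.934, 0.0], [-0.002, 0.0, -1.0]]
force: [1.8, 0.6, 0.3]
finger_gap: 0.0876
finger_force: 0.0
```

Request:
move_arm(
  commands="0 0 50 0 0 0; -9 40 65 0 0 -0.08; -22 94 65 0 0 -0.18; -36 150 65 0 0 -0.28; -49 206 65 0 0 -0.38; -63 262 65 0 0 -0.48; -76 318 65 0 0 -0.58; -90 374 65 0 0 -0.68",
)

```text
clock: 12.5
eef_pos: [0.5324, 0.1009, 0.406]
orientation: [[0.498, -0.867, 0.001], [-0.867, -0.498, 0.0], [0.0, -0.001, -1.0]]
force: [0.2, 0.7, -0.3]
finger_gap: 0.0873
finger_force: 0.0
```

Request:
move_arm(
  commands="-11 45 0 0 0 -0.06; -20 83 0 0 0 -0.115; -24 98 0 0 0 -0.131; -24 98 0 0 0 -0.131; -24 98 0 0 0 -0.131; -24 98 -40 0 0 -0.131; -24 98 -80 0 0 -0.131; -24 98 -110 0 0 -0.131",
)

```text
clock: 13.5
eef_pos: [0.5091, 0.196, 0.2942]
orientation: [[0.382, -0.924, -0.001], [-0.924, -0.382, -0.0], [0.0, 0.001, -1.0]]
force: [0.4, 0.7, -0.1]
finger_gap: 0.0876
finger_force: 0.0
```

```bash
python3 g.py o wide
```

```text
[0.5093 0.1987 0.    ] r 0.547 shift [0.2 2.7] graspz 135.2 turn 0.0013 j [ 0.73  0.25 -0.42 -0.   -0.9  -0.33] clk 13.5 tilt [-8.e-04 -5.e-04 -1.e+00]
```

Request:
move_arm(
  commands="0 1.5 -20 0 0 0; 0 1.5 -45 0 0 0; 0 1.5 -65 0 0 0; 0 1.5 -80 0 0 0; 0 1.5 -89 0 0 0; 0 1.5 -89 0 0 0; 0 1.5 -89 0 0 0; 0 1.5 -89 0 0 0",
)

```text
clock: 14.5
eef_pos: [0.5094, 0.1989, 0.2073]
orientation: [[0.384, -0.923, 0.001], [-0.923, -0.384, 0.001], [-0.0, -0.001, -1.0]]
force: [-0.2, 0.8, 0.8]
finger_gap: 0.0875
finger_force: 0.0
```

Request:
move_arm(
  commands="0 0 0 0 0 0; 0 0 0 0 0 0; 0 0 0 0 0 0; 0 0 0 0 0 0; 0 0 0 0 0 0; 0 0 0 0 0 0; 0 0 0 0 0 0; 0 0 0 0 0 0",
  jaw=45,
)

```text
clock: 15.5
eef_pos: [0.5093, 0.1989, 0.2068]
orientation: [[0.384, -0.923, 0.0], [-0.923, -0.384, 0.0], [-0.0, -0.0, -1.0]]
force: [1.0, 1.1, 2.1]
finger_gap: 0.0594
finger_force: 30.0
```

```bash
python3 g.py o wide
```

```text
[0.5093 0.1987 0.    ] r 0.547 shift [ 0.1 -0.2] graspz 47.8 turn -0.0001 j [ 0.73  0.36 -0.51  0.   -0.7  -0.34] clk 15.5 tilt [ 3.e-04  2.e-04 -1.e+00]
```

Request:
move_arm(
  commands="0 0 10 0 0 0; 0 0 35 0 0 0; 0 0 75 0 0 0; 0 0 120 0 0 0; 0 0 155 0 0 0; 0 0 165 0 0 0; 1 -10 165 0 0 0.02; 4 -45 165 0 0 0.08",
)

```text
clock: 16.5
eef_pos: [0.5127, 0.1535, 0.37]
orientation: [[0.459, -0.888, -0.002], [-0.888, -0.459, -0.001], [-0.0, 0.003, -1.0]]
force: [0.4, -0.0, -1.2]
finger_gap: 0.0597
finger_force: 30.0
```

Request:
move_arm(
  commands="5 -55 0 0 0 0.1; 10 -112 0 0 0 0.21; 15 -169 0 0 0 0.32; 20 -226 0 0 0 0.43; 25 -283 0 0 0 0.54; 30 -336 0 0 0 0.64; 34 -380 0 0 0 0.71; 35.5 -399.5 0 0 0 0.731",
)

```text
clock: 17.5
eef_pos: [0.5476, -0.2485, 0.369]
orientation: [[0.934, -0.359, -0.004], [-0.359, -0.934, 0.001], [-0.004, 0.001, -1.0]]
force: [-0.2, 1.1, -1.6]
finger_gap: 0.0595
finger_force: 30.0
```

Request:
move_arm(
  commands="0 0 0 0 0 0; 0 0 -30 0 0 0; 0 0 -75 0 0 0; 0 0 -115 0 0 0; 0 0 -145 0 0 0; 0 0 -158 0 0 0; 0 0 -163 0 0 0; 0 0 -163 0 0 0",
)

```text
clock: 18.5
eef_pos: [0.549, -0.2456, 0.2092]
orientation: [[0.934, -0.358, 0.001], [-0.358, -0.934, -0.0], [0.001, -0.0, -1.0]]
force: [0.3, 1.0, -1.0]
finger_gap: 0.0597
finger_force: 30.0
```

```bash
python3 g.py n wide
```

```text
[ 0.5488 -0.2458  0.    ] r 0.601 shift [-0.1 -0.2] graspz 50.2 turn -0.0006 j [-0.1   0.43 -0.38  0.   -0.76  1.3 ] clk 18.5 tilt [ 6.e-04 -2.e-04 -1.e+00]
```

Request:
move_arm(
  commands="0 0 -0.5 0 0 0; 0 0 -1 0 0 0; 0 0 -1.5 0 0 0; 0 0 -2 0 0 0; 0 0 -2 0 0 0; 0 0 -2 0 0 0; 0 0 -2 0 0 0; 0 0 -2 0 0 0",
)

```text
clock: 19.5
eef_pos: [0.5487, -0.2458, 0.2068]
orientation: [[0.934, -0.358, 0.0], [-0.358, -0.934, -0.0], [0.0, 0.0, -1.0]]
force: [-2.1, -0.0, 2.9]
finger_gap: 0.0597
finger_force: 30.0
```

Request:
move_arm(
  commands="0 0 0 0 0 0; 0 0 0 0 0 0; 0 0 0 0 0 0; 0 0 0 0 0 0; 0 0 0 0 0 0; 0 0 20 0 0 0; 0 0 65 0 0 0; 0 0 115 0 0 0",
  jaw=87.6,
)

```text
clock: 20.5
eef_pos: [0.5484, -0.2457, 0.3223]
orientation: [[0.934, -0.358, -0.002], [-0.358, -0.934, 0.0], [-0.002, 0.0, -1.0]]
force: [1.1, 0.9, -0.8]
finger_gap: 0.0878
finger_force: 0.0
```

Request:
move_arm(
  commands="-1 10 40 0 0 -0.02; -7 50 50 0 0 -0.08; -14 105 50 0 0 -0.17; -22 160 50 0 0 -0.26; -29 215 50 0 0 -0.34; -37 270 50 0 0 -0.43; -44 325 50 0 0 -0.52; -51 380 50 0 0 -0.6",
)

```text
clock: 21.5
eef_pos: [0.497, 0.1359, 0.372]
orientation: [[0.566, -0.824, 0.001], [-0.824, -0.566, 0.0], [-0.0, -0.001, -1.0]]
force: [1.0, 0.2, -0.0]
finger_gap: 0.0876
finger_force: 0.0
```

Request:
move_arm(
  commands="-7 55 0 0 0 -0.09; -14 105 0 0 0 -0.17; -19 138.3 0 0 0 -0.211; -19 138.3 0 0 0 -0.211; -19 138.3 0 0 0 -0.211; -19 138.3 -15 0 0 -0.211; -19 138.3 -40 0 0 -0.211; -19 138.3 -40 0 0 -0.211",
)

```text
clock: 22.5
eef_pos: [0.4782, 0.2711, 0.3293]
orientation: [[0.382, -0.924, -0.003], [-0.924, -0.382, -0.003], [0.002, 0.004, -1.0]]
force: [-0.2, -0.4, -0.1]
finger_gap: 0.0875
finger_force: 0.0
```

```bash
python3 g.py o cork;python3 g.py n cork; python3 - <<'E'
from h import *
p=env.capture("top");print(env.sense()["force"])
cv2.imwrite("pics/c1.png",p["color"])
E
```

```text
[0.4787 0.2725 0.    ] r 0.551 shift [0.5 1.5] graspz 170.3 turn 0.0015 j [ 0.87  0.22 -0.37 -0.   -0.99 -0.48] clk 22.5 tilt [-0.0033 -0.0031 -1.    ]
[ 0.4742 -0.2172  0.    ] r 0.522 shift [  -4.  -488.2] graspz 170.3 turn 0.8123 j [ 0.87  0.22 -0.37 -0.   -0.99 -0.48] clk 22.5 tilt [-0.0033 -0.0031 -1.    ]
[ 0.34482354 -0.29940773  0.24661283]
```

View pics/c1.png

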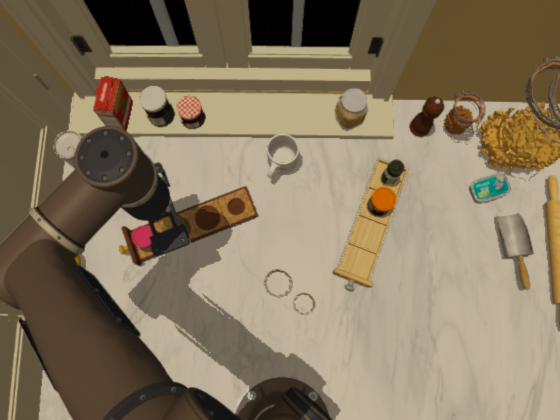

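Request:
move_arm(
  commands="0 0 -20 0 0 0; 0 0 -45 0 0 0; 0 0 -65 0 0 0; 0 0 -80 0 0 0; 0 0 -89 0 0 0; 0 0 -89 0 0 0; 0 0 -89 0 0 0; 0 0 -89 0 0 0",
)

```text
clock: 23.55
eef_pos: [0.4788, 0.2727, 0.2433]
orientation: [[0.384, -0.923, 0.001], [-0.923, -0.384, 0.001], [-0.0, -0.001, -1.0]]
force: [-0.1, -0.3, 0.1]
finger_gap: 0.0876
finger_force: 0.0
```

Request:
move_arm(
  commands="0 0 0 0 0 0; 0 0 0 0 0 0; 0 0 0 0 0 0; 0 0 0 0 0 0; 0 0 0 0 0 0; 0 0 0 0 0 0; 0 0 0 0 0 0; 0 0 0 0 0 0",
  jaw=45,
)

```text
clock: 24.55
eef_pos: [0.4788, 0.2727, 0.2428]
orientation: [[0.384, -0.924, 0.001], [-0.924, -0.384, 0.0], [-0.0, -0.001, -1.0]]
force: [2.1, 1.3, -0.0]
finger_gap: 0.0596
finger_force: 29.9
```

```bash
python3 g.py o cork; python3 g.py n cork
```

```text
[0.4787 0.2725 0.    ] r 0.551 shift [-0.2 -0.1] graspz 83.8 turn -0.0 j [ 0.87  0.32 -0.47  0.   -0.79 -0.48] clk 24.55 tilt [ 5.e-04  5.e-04 -1.e+00]
[ 0.4742 -0.2172  0.    ] r 0.522 shift [  -4.7 -489.9] graspz 83.8 turn 0.8108 j [ 0.87  0.32 -0.47  0.   -0.79 -0.48] clk 24.55 tilt [ 5.e-04  5.e-04 -1.e+00]
```

Request:
move_arm(
  commands="0 0 10 0 0 0; 0 0 35 0 0 0; 0 0 75 0 0 0; 0 0 120 0 0 0; 0 0 150 0 0 0; 0 -3 165 0 0 0.01; 0 -20 165 0 0 0.04; -1 -55 165 0 0 0.1",
)

```text
clock: 25.55
eef_pos: [0.4772, 0.2172, 0.4066]
orientation: [[0.476, -0.879, -0.002], [-0.879, -0.476, -0.001], [0.0, 0.002, -1.0]]
force: [0.5, -0.9, -1.8]
finger_gap: 0.0597
finger_force: 29.9
```

Request:
move_arm(
  commands="0 -50 0 0 0 0.09; -1 -105 0 0 0 0.18; -1 -160 0 0 0 0.27; -2 -215 0 0 0 0.36; -2 -270 0 0 0 0.45; -3 -325 0 0 0 0.54; -3 -380 0 0 0 0.64; -3.5 -420 0 0 0 0.7",
)

```text
clock: 26.55
eef_pos: [0.4731, -0.2045, 0.4066]
orientation: [[0.93, -0.367, -0.003], [-0.367, -0.93, 0.001], [-0.003, 0.0, -1.0]]
force: [0.4, 0.5, -2.6]
finger_gap: 0.0596
finger_force: 29.9
```

Request:
move_arm(
  commands="0 -15 0 0 0 0.011; 0 -15 0 0 0 0.011; 0 -15 -40 0 0 0.011; 0 -15 -85 0 0 0.011; 0 -15 -125 0 0 0.011; 0 -15 -150 0 0 0.011; 0 -15 -163 0 0 0.011; 0 -15 -163 0 0 0.011",
)

```text
clock: 27.55
eef_pos: [0.4743, -0.2169, 0.2444]
orientation: [[0.934, -0.357, -0.001], [-0.357, -0.934, 0.0], [-0.001, 0.0, -1.0]]
force: [0.2, -0.5, -2.8]
finger_gap: 0.0599
finger_force: 30.0
```

```bash
python3 g.py n cork
```

```text
[ 0.4742 -0.2172  0.    ] r 0.522 shift [-0.1 -0.2] graspz 85.4 turn -0.001 j [-0.05  0.27 -0.53  0.   -0.77  1.26] clk 27.55 tilt [-9.e-04  0.e+00 -1.e+00]
```

Request:
move_arm(
  commands="0 0 -0.5 0 0 0; 0 0 -1 0 0 0; 0 0 -1.5 0 0 0; 0 0 -2 0 0 0; 0 0 -2 0 0 0; 0 0 -2 0 0 0; 0 0 -2 0 0 0; 0 0 -2 0 0 0",
)

```text
clock: 28.55
eef_pos: [0.4742, -0.2175, 0.2426]
orientation: [[0.934, -0.358, -0.0], [-0.358, -0.934, -0.0], [-0.0, 0.0, -1.0]]
force: [-0.4, 0.5, -2.0]
finger_gap: 0.0596
finger_force: 30.0
```

Request:
move_arm(
  commands="0 0 -0.3 0 0 0; 0 0 -0.6 0 0 0; 0 0 -1 0 0 0; 0 0 -1 0 0 0; 0 0 -1 0 0 0; 0 0 -1 0 0 0; 0 0 -1 0 0 0; 0 0 -1 0 0 0",
)

```text
clock: 29.55
eef_pos: [0.4743, -0.2174, 0.2423]
orientation: [[0.934, -0.358, 0.0], [-0.358, -0.934, -0.0], [0.001, 0.0, -1.0]]
force: [-3.0, 2.5, 6.8]
finger_gap: 0.0596
finger_force: 30.0
```

Request:
move_arm(
  commands="0 0 0 0 0 0; 0 0 0 0 0 0; 0 0 0 0 0 0; 0 0 0 0 0 0; 0 0 0 0 0 0; 0 0 20 0 0 0; 0 0 65 0 0 0; 0 0 115 0 0 0",
  jaw=87.6,
)

```text
clock: 30.55
eef_pos: [0.4739, -0.2174, 0.3574]
orientation: [[0.934, -0.358, -0.002], [-0.358, -0.934, 0.0], [-0.002, 0.0, -1.0]]
force: [0.5, -0.5, 0.3]
finger_gap: 0.0878
finger_force: 0.0
```

Request:
move_arm(
  commands="0 10 15 0 0 -0.02; -2 50 15 0 0 -0.08; -5 105 15 0 0 -0.16; -8 160 15 0 0 -0.24; -10 215 15 0 0 -0.32; -13 270 15 0 0 -0.4; -15 325 15 0 0 -0.48; -18 380 15 0 0 -0.56",
)

```text
clock: 31.55
eef_pos: [0.4557, 0.1643, 0.3719]
orientation: [[0.599, -0.801, 0.001], [-0.801, -0.599, 0.0], [0.0, -0.001, -1.0]]
force: [2.1, 0.3, -0.6]
finger_gap: 0.0878
finger_force: 0.0
```

Request:
move_arm(
  commands="-3 55 0 0 0 -0.08; -5 110 0 0 0 -0.16; -7 155 0 0 0 -0.22; -8.3 183.8 0 0 0 -0.251; -8.3 183.8 0 0 0 -0.251; -8.3 183.8 0 0 0 -0.251; -8.3 183.8 -30 0 0 -0.251; -8.3 183.8 -60 0 0 -0.251",
)

```text
clock: 32.55
eef_pos: [0.448, 0.3453, 0.3116]
orientation: [[0.383, -0.924, 0.001], [-0.924, -0.383, 0.001], [-0.001, -0.001, -1.0]]
force: [0.1, -0.2, 0.2]
finger_gap: 0.0878
finger_force: 0.0
```

```bash
python3 g.py o short
```

```text
[0.448  0.3464 0.    ] r 0.566 shift [-0.   1.2] graspz 152.6 turn 0.0008 j [ 1.    0.26 -0.36 -0.   -0.95 -0.61] clk 32.55 tilt [ 7.0e-04  1.3e-03 -1.0e+00]
```

Request:
move_arm(
  commands="0 0 -25 0 0 0; 0 0 -55 0 0 0; 0 0 -80 0 0 0; 0 0 -97 0 0 0; 0 0 -108.5 0 0 0; 0 0 -108.5 0 0 0; 0 0 -108.5 0 0 0; 0 0 -108.5 0 0 0",
)

```text
clock: 33.55
eef_pos: [0.4481, 0.3465, 0.204]
orientation: [[0.384, -0.924, 0.001], [-0.924, -0.384, 0.001], [-0.001, -0.001, -1.0]]
force: [0.9, -0.3, -0.1]
finger_gap: 0.0877
finger_force: 0.0
```

Request:
move_arm(
  commands="0 0 0 0 0 0; 0 0 0 0 0 0; 0 0 0 0 0 0; 0 0 0 0 0 0; 0 0 0 0 0 0; 0 0 0 0 0 0; 0 0 0 0 0 0; 0 0 0 0 0 0",
  jaw=40,
)

```text
clock: 34.55
eef_pos: [0.4479, 0.3464, 0.2032]
orientation: [[0.384, -0.923, 0.0], [-0.923, -0.384, 0.0], [-0.0, -0.0, -1.0]]
force: [1.3, 0.4, 1.0]
finger_gap: 0.0533
finger_force: 30.0
```

```bash
python3 g.py o short; python3 g.py n short
```

```text
[0.448  0.3464 0.    ] r 0.566 shift [0.1 0. ] graspz 44.2 turn -0.0001 j [ 1.    0.39 -0.47  0.   -0.71 -0.61] clk 34.55 tilt [ 1.e-04  2.e-04 -1.e+00]
[ 0.3995 -0.1885  0.    ] r 0.442 shift [ -48.5 -534.9] graspz 44.2 turn 0.8107 j [ 1.    0.39 -0.47  0.   -0.71 -0.61] clk 34.55 tilt [ 1.e-04  2.e-04 -1.e+00]
```

Request:
move_arm(
  commands="0 0 10 0 0 0; 0 0 35 0 0 0; 0 0 75 0 0 0; 0 0 120 0 0 0; 0 0 150 0 0 0; 0 -3 165 0 0 0.01; 0 -20 165 0 0 0.04; 0 -60 165 0 0 0.1",
)

```text
clock: 35.55
eef_pos: [0.4476, 0.2862, 0.3674]
orientation: [[0.477, -0.879, -0.001], [-0.879, -0.477, -0.001], [0.0, 0.001, -1.0]]
force: [-0.3, -1.2, -1.9]
finger_gap: 0.0535
finger_force: 30.0
```

Request:
move_arm(
  commands="0 -52 0 0 0 0.08; 0 -105 0 0 0 0.16; 0 -157 0 0 0 0.24; 0 -210 0 0 0 0.32; -3 -262 0 0 0 0.4; -8 -314 0 0 0 0.48; -17 -365 0 0 0 0.56; -27 -412 0 0 0 0.64",
)

```text
clock: 36.55
eef_pos: [0.4197, -0.1274, 0.3676]
orientation: [[0.907, -0.421, -0.001], [-0.421, -0.907, 0.0], [-0.001, 0.0, -1.0]]
force: [0.1, 0.7, -1.8]
finger_gap: 0.0532
finger_force: 30.0
```

Request:
move_arm(
  commands="-12 -38 0 0 0 0.04; -20 -60 0 0 0 0.07; -21.5 -63 0 0 0 0.071; -21.5 -63 0 0 0 0.071; -21.5 -63 0 0 0 0.071; -21.5 -63 -30 0 0 0.071; -21.5 -63 -60 0 0 0.071; -21.5 -63 -60 0 0 0.071",
)

```text
clock: 37.55
eef_pos: [0.3988, -0.188, 0.3066]
orientation: [[0.934, -0.357, -0.004], [-0.357, -0.934, 0.0], [-0.004, 0.001, -1.0]]
force: [-0.8, -0.0, -0.1]
finger_gap: 0.0535
finger_force: 30.0
```

```bash
python3 g.py n short; python3 - <<'E'
from h import *
p=env.capture("scene")
c=(proj(p,[.47,-.2,.1])[0]).astype(int)
cv2.imwrite("pics/d1.png",cv2.resize(p["color"][c[1]-75:c[1]+75,c[0]-100:c[0]+100],None,fx=4,fy=4))
E
```

```text
[ 0.3995 -0.1885  0.    ] r 0.442 shift [ 0.7 -0.5] graspz 147.6 turn -0.001 j [ 0.01  0.06 -0.62 -0.   -0.89  1.2 ] clk 37.55 tilt [-4.5e-03  3.0e-04 -1.0e+00]
```

View pics/d1.png

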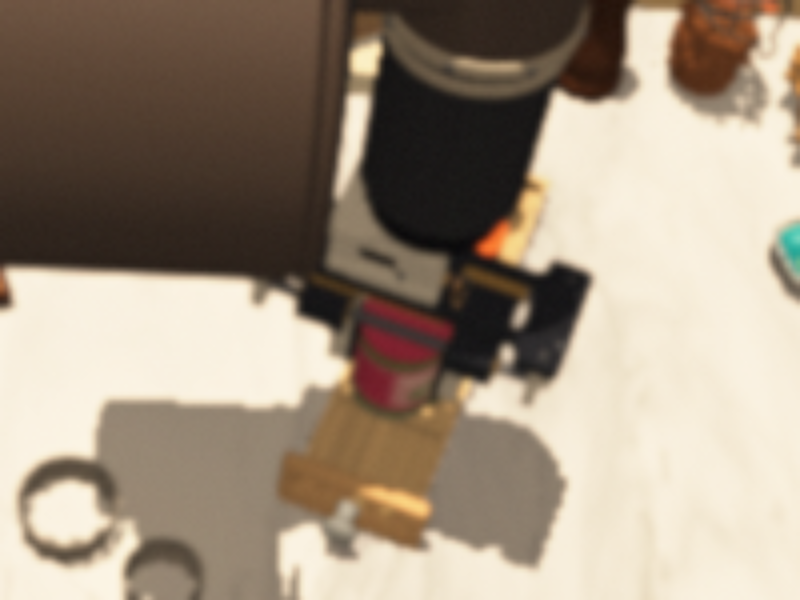

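Request:
move_arm(
  commands="0 0 -15 0 0 0; 0 0 -35 0 0 0; 0 0 -55 0 0 0; 0 0 -75 0 0 0; 0 0 -90 0 0 0; 0 0 -98 0 0 0; 0 0 -102 0 0 0; 0 0 -103 0 0 0",
)

```text
clock: 38.6
eef_pos: [0.3998, -0.1886, 0.2056]
orientation: [[0.934, -0.358, 0.001], [-0.358, -0.934, -0.0], [0.001, -0.0, -1.0]]
force: [-0.6, -0.3, -0.5]
finger_gap: 0.0535
finger_force: 30.0
```

Request:
move_arm(
  commands="0 0 -0.5 0 0 0; 0 0 -1 0 0 0; 0 0 -1.5 0 0 0; 0 0 -2 0 0 0; 0 0 -2 0 0 0; 0 0 -2 0 0 0; 0 0 -2 0 0 0; 0 0 -2 0 0 0",
)

```text
clock: 39.6
eef_pos: [0.3994, -0.1887, 0.2032]
orientation: [[0.934, -0.358, 0.0], [-0.358, -0.934, -0.0], [0.0, -0.0, -1.0]]
force: [0.4, 0.6, -1.3]
finger_gap: 0.0537
finger_force: 30.0
```

```bash
python3 g.py n short
```

```text
[ 0.3995 -0.1885  0.    ] r 0.442 shift [0.1 0.2] graspz 44.2 turn -0.0002 j [ 0.01  0.23 -0.74  0.   -0.6   1.2 ] clk 39.6 tilt [ 1.e-04 -0.e+00 -1.e+00]
```

Request:
move_arm(
  commands="0 0 -0.3 0 0 0; 0 0 -0.6 0 0 0; 0 0 -0.8 0 0 0; 0 0 -0.8 0 0 0; 0 0 -0.8 0 0 0; 0 0 -0.8 0 0 0; 0 0 -0.8 0 0 0; 0 0 -0.8 0 0 0",
)

```text
clock: 40.6
eef_pos: [0.3994, -0.1886, 0.2031]
orientation: [[0.934, -0.358, 0.0], [-0.358, -0.934, -0.0], [0.0, 0.0, -1.0]]
force: [-3.9, 3.3, 12.6]
finger_gap: 0.0537
finger_force: 30.0
```

Contact with the floor; back off slightly, then release and rise.

Request:
move_arm(
  commands="0 0 0.5 0 0 0; 0 0 0.5 0 0 0; 0 0 0.5 0 0 0; 0 0 0.5 0 0 0; 0 0 0.5 0 0 0; 0 0 0.5 0 0 0; 0 0 0.5 0 0 0; 0 0 0.5 0 0 0",
)

```text
clock: 41.6
eef_pos: [0.3994, -0.1887, 0.2031]
orientation: [[0.934, -0.358, 0.0], [-0.358, -0.934, -0.0], [0.0, 0.0, -1.0]]
force: [-1.6, 1.6, 7.2]
finger_gap: 0.0536
finger_force: 30.0
```

Request:
move_arm(
  commands="0 0 0 0 0 0; 0 0 0 0 0 0; 0 0 0 0 0 0; 0 0 0 0 0 0; 0 0 0 0 0 0; 0 0 20 0 0 0; 0 0 65 0 0 0; 0 0 115 0 0 0",
  jaw=87.6,
)

```text
clock: 42.6
eef_pos: [0.399, -0.1886, 0.3187]
orientation: [[0.934, -0.358, -0.002], [-0.358, -0.934, 0.0], [-0.002, 0.001, -1.0]]
force: [2.7, 0.5, 0.3]
finger_gap: 0.0879
finger_force: 0.0
```

Request:
move_arm(
  commands="0 10 40 0 0 0; 5 50 60 0 0 0; 10 100 60 0 0 0; 20 150 60 0 0 0; 30 200 60 0 0 0; 40 250 60 0 0 0; 50 300 60 0 0 0; 50 320 60 0 0 0",
)

```text
clock: 43.6
eef_pos: [0.4497, 0.1337, 0.3777]
orientation: [[0.934, -0.356, -0.0], [-0.356, -0.934, -0.0], [0.0, 0.0, -1.0]]
force: [-0.1, -0.0, -0.3]
finger_gap: 0.0876
finger_force: 0.0
```

```bash
python3 - <<'E'
from h import *
for n in("top","scene"):
    p=env.capture(n); c=(proj(p,[.5,-.2,.05])[0]).astype(int)
    cv2.imwrite(f"pics/e_{n}.png",cv2.resize(p["color"][c[1]-75:c[1]+75,c[0]-100:c[0]+100],None,fx=4,fy=4))
E
```

```text
(no output)
```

View pics/e_top.png

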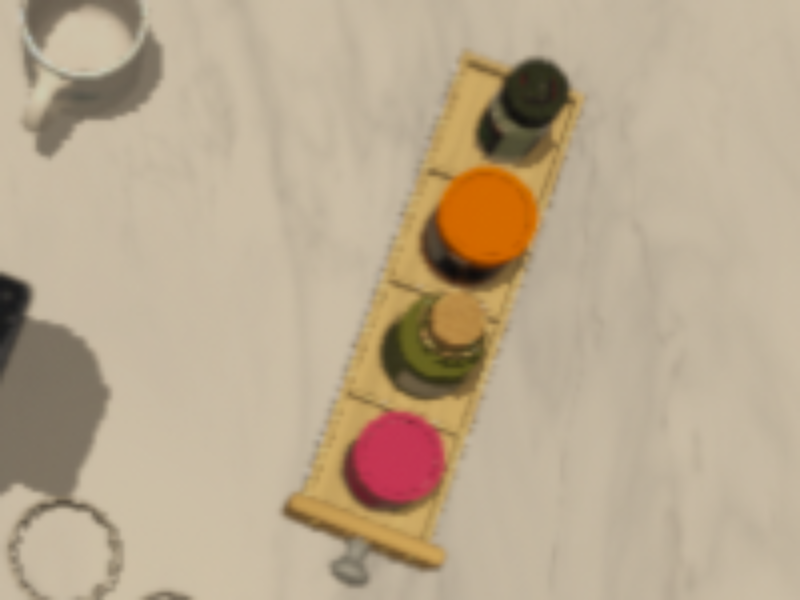

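View pics/e_scene.png

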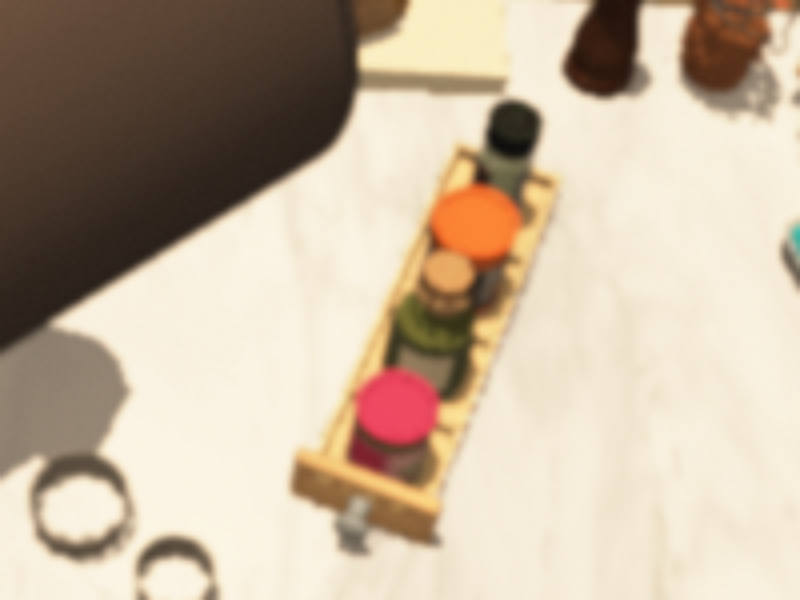

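All four containers stand upright in their own bays. Counted from the knob at (350,560) in the top view, they are pink tin (395,460), cork jar (435,345), orange tin (485,220) and slim jar (525,110).

```bash
python3 -c "
from cell import env
print(env.hand_in())"
```

```text
the job is handed in; nothing more can be done
None
```

All four containers stand upright in the new tray in the right order from the knob (pink short tin, cork jar, orange wide tin, slim jar); the job is handed in at about 44 s of the 125 s limit, and no verdict was returned.

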